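# Release two limes from the fruit rack

### The arm

A 6-joint arm with a two-finger parallel gripper is mounted at the origin on the work surface. World frame = base frame: x ahead of the robot, y to its left, z up, the work surface at z = 0. Lengths are in m, angles in rad, forces in N, time in s.
With the tool pointing down it reaches from about 0.225 to 0.725 m from the base axis. Payload 3.1 kg.
Tool frame: the origin (TCP) lies between the finger pads; the fingertips stand 19 mm ahead of it and the grasp point (between the pads) is the TCP; y points along the fingers, z is the direction in which the jaws open and shut, and the axes are right-handed (so a half turn about y gives the same grasp; the last joint's range is limited). The gripper opens to 85 mm and grips with 20 to 120 N. Pads are 22 mm wide; open, the fingers measure 114 mm over their backs; the gripper's body (76 mm by 85 mm) begins 54 mm behind the grasp point. The pads swing forward as they close: fully open they stand 13 mm farther back than shut.
Start: joints at [-1.438, 0.048, 0.099, 1.622, 0, 1.443], TCP at [0.135, -0.507, 0.25] pointing down, gripper open.
Joint ranges: [-2.91, 2.91], [-0.99, 1.94], [-1.21, 1.42], [-2.12, 2.29], [-1.49, 1.47], [-3.14, 3.14]. Speed limits (rad/s): [2.79, 2.79, 3.14, 3.14, 3.14, 3.14].

### API

Orientations are given as a unit quaternion [x, y, z, w].
In Python, from plant import bot gives the robot as it stands.
- The arm moves only by the shell command python3 -m crank 'ROWS' [FORCE]. ROWS is JSON, a list of rows, each a list of 3 entries, a list of its own where there are three numbers: the shift along the tool's x, y, z in m, then the turn about the tool's y in rad, then the closure in counts, from 0 (fully open) to 255 (shut). A call has 1 to 20 rows; each row is the pose to reach, as a shift and turn from the pose commanded when the call began, along the tool's axes at that moment; what a row does not reach only later rows make up. A row lasts 1/10 s, in which the tool goes at most 50 mm and 8.59 degrees, less where a joint would pass 70% of its speed; a pose out of reach is approached as far as the arm can. A call with a gripper value outside its range is refused whole. The fingers move at their own pace and stop on an object; FORCE is the grip in N (left out, the last holds). Time passes only in rows, so rows that repeat a pose let the fingers close. It gives the time, the measured TCP pose, the force and the opening at its end, in the units of the state.
- bot.state(): the state, without advancing time (a new reading comes with each control period).
- bot.camera(name): name is "scene" or "top"; returns the picture (480x640x3 uint8, red, green, blue); there is no depth.
- bot.get_calibration(name): a dict with "mtx" (3x3 intrinsics, pixels), "rvec" (rotation vector, rad) and "tvec" (3), from world to camera coordinates, as OpenCV has them. Camera axes: x right, y down, z forward; pixel columns grow to the right and rows downward; lengths in m; the calibration is good to about 2 mm. A picture is of the moment at which its call begins. get_calibration takes no time and is no camera call.
- bot.job_done(): hands the job in, once; it reports no verdict.
Trained networks look in the newest picture that a camera, given by its name, has taken for a name from the list of things; names that differ only in an ending like _2 or _b are one class to them, and where a whole thing is asked for, a point or a joint stands for the part that bears it (a point fixed in the world has none). Each returns a list of dicts, best first, with "score" (0 to 1); they miss things now and then, are a little off and sometimes report something else, mostly with a low value. They report only what shows in the picture. A call takes as long as a camera call. They do not tell look-alikes from the thing itself.
- bot.search_frame(camera, target): "at" ([x, y, z] in m, in the coordinates of the camera as it stood for that picture, good to about 4 mm: the middle of the surface that is visible of it).
- bot.spot_point(camera, target): "at" ([x, y, z] in m, in the coordinates of the camera as it stood for that picture, good to about 4 mm: a listed point, or the origin of a listed thing).
The state is a dict: "clock": time; "qpos": joint angles; "dq": joint speeds; "tau": joint torques, N m; "tool_pos": TCP position; "eef_rot": TCP orientation; "wrist_force": force on the tool from outside, world axes, zero at the start; "torque": the same for the moment, N m; "opening": finger opening in m.
Only numpy, scipy, OpenCV 4.12 (cv2) and the standard library are available. Lean on these libraries where they do the work, as an engineer would, in place of code of your own. Each camera call takes 0.05 s, during which the arm holds its last target. There are 200 camera calls.

### The job

Two limes are wanted for juicing: on the three-lane fruit rack, press down the black paddle of each lane that holds a green lime, so that its gate lifts and the lime rolls into the white tray, then let the paddle come back up. Keep the orange clementine waiting in its lane. Work the gates by their paddles only, do not touch or lift the fruit, and leave everything else standing where it is.

Things in the scene. Friction and masses are not known exactly. Their poses are not given: they have to be found in the camera images.
- rack: Pale wooden fruit rack, fixed to the counter. Origin at counter level near its middle; x runs level along its three lanes, from the paddles (facing the robot) to the white tray; y left, z up. Lanes at y = +75 (left), 0 (middle), -75 mm (right), 61 mm wide inside; floor slopes 8 degrees down to +x and is 47 mm up where the fruit waits
- axle (a point): Middle of the steel axle across the rack on which the three levers rock: x = -40, y = 0, z = 125 mm in the rack's frame. A lever lies along x above each lane. Wooden axle posts beside the lanes reach z = 137 mm
- tray (a point): Middle of the white tray's floor, at x = 150, y = 0, z = 12 mm in the rack's frame. The tray spans x 90 to 210, y -117 to +117 mm, rim at z = 45 mm; two low ribs divide it into three bays
- paddle_left (a point): Centre of the top face of the left lane's black paddle, a 36 x 36 mm plate, 8 mm thick, at the robot's end of the lever (at rest 135 mm above the counter; in the rack's frame x = -150 mm, 110 mm from the axle, and free space below it). It sinks by 53 mm to the end of its travel and its axes turn with the lever; at rest they are those of the rack
- lever_left (a joint): The left lever's angle in rad: 0 at rest (paddle up, gate shut), growing as the paddle is pressed down, 0.5 at the stop. The fruit can pass under the gate from about 0.35. A spring returns it; pressing takes about 2 N at the start and 4 N at the stop
- gate_left (a point): The left lane's gate: two steel pins 28 mm apart that hang 65 mm down from the far end of the lever. This point lies midway between their lower ends, 110 mm beyond the axle and, when shut, 60 mm above the counter
- paddle_middle (a point): Centre of the top face of the middle lane's black paddle, a 36 x 36 mm plate, 8 mm thick, at the robot's end of the lever (at rest 135 mm above the counter; in the rack's frame x = -150 mm, 110 mm from the axle, and free space below it). It sinks by 53 mm to the end of its travel and its axes turn with the lever; at rest they are those of the rack
- lever_middle (a joint): The middle lever's angle in rad: 0 at rest (paddle up, gate shut), growing as the paddle is pressed down, 0.5 at the stop. The fruit can pass under the gate from about 0.35. A spring returns it; pressing takes about 2 N at the start and 4 N at the stop
- gate_middle (a point): The middle lane's gate: two steel pins 28 mm apart that hang 65 mm down from the far end of the lever. This point lies midway between their lower ends, 110 mm beyond the axle and, when shut, 60 mm above the counter
- paddle_right (a point): Centre of the top face of the right lane's black paddle, a 36 x 36 mm plate, 8 mm thick, at the robot's end of the lever (at rest 135 mm above the counter; in the rack's frame x = -150 mm, 110 mm from the axle, and free space below it). It sinks by 53 mm to the end of its travel and its axes turn with the lever; at rest they are those of the rack
- lever_right (a joint): The right lever's angle in rad: 0 at rest (paddle up, gate shut), growing as the paddle is pressed down, 0.5 at the stop. The fruit can pass under the gate from about 0.35. A spring returns it; pressing takes about 2 N at the start and 4 N at the stop
- gate_right (a point): The right lane's gate: two steel pins 28 mm apart that hang 65 mm down from the far end of the lever. This point lies midway between their lower ends, 110 mm beyond the axle and, when shut, 60 mm above the counter
- lime_a: A green lime, a ball 52 mm across, about 75 g; origin at its centre. At the start it waits in one of the three lanes against the shut gate (which lane varies)
- lime_b: A green lime, a ball 52 mm across, about 75 g; origin at its centre. At the start it waits in one of the three lanes against the shut gate (which lane varies)
- clementine: A bright orange clementine, a ball 52 mm across, about 75 g; origin at its centre. At the start it waits in one of the three lanes against the shut gate (which lane varies)
- tumbler: Bystander: green glass tumbler, 68 mm wide, 100 mm tall, standing just left of the paddles
- pepper_mill: Bystander: dark wooden pepper mill, 54 mm wide, 134 mm tall, standing just right of the rack
- mug: Bystander: blue mug, 80 mm wide, 90 mm tall
- jam_jar: Bystander: amber jar with red lid, 68 mm wide, 90 mm tall
- juice_bowl: Bystander: white bowl, 110 mm wide, 50 mm tall
- citrus_press: Bystander: yellow reamer, 124 mm wide, 70 mm tall
- spatula: Bystander: spatula lying flat on the counter
There are look-alikes about, which are no part of the job. Leave any pink, purple or turquoise look-alike of the lime_a alone.

How it is judged:
By the outcome, as a careful person would: the job done as asked, in the order asked, and still so for the second after the job is handed in, with the robot touching nothing.
It also fails if it takes over 40 s, if anything falls off the work surface, if the arm or the gripper's body presses on something with over 40 N, if the wrist force passes 120 N, or if a joint passes its speed limit or range.

## Working session

There is one attempt and no reset: what is moved stays moved. The work goes in short steps, Python scripts to look and compute and a shell command to move; the robot and the scene stay as the last step left them, time stands still between calls to the robot, and variables do not carry over. Pictures are saved under pics/ and viewed, about 8 in all and at most 12, crops included, and the job is handed in when it is done.

```bash
mkdir -p pics; cat > h.py <<'E'
from plant import bot
import numpy as np, cv2
from scipy.spatial.transform import Rotation as R
def w(cam,p):
    c=bot.get_calibration(cam); M=cv2.Rodrigues(np.array(c["rvec"],float))[0]
    return M.T@(np.array(p)-np.array(c["tvec"]).ravel())
def snap(cam,f):
    im=bot.camera(cam); cv2.imwrite("pics/"+f,im[:,:,::-1]); return im
def spots(cam,names):
    for n in names:
        for d in bot.spot_point(cam,n)[:3]: print(cam,n,round(d["score"],2),w(cam,d["at"]).round(3))
E
python3 - <<'E'
from h import *
for c in("top","scene"):
    snap(c,c+"0.png")
    spots(c,["rack","axle","paddle_left","paddle_middle","paddle_right","lime_a","clementine","tray"])
s=bot.state(); print(s); print(R.from_quat(s["eef_rot"]).as_matrix().round(3))
E
```

```text
top rack 0.59 [ 0.597  0.097 -0.003]
top axle 0.62 [0.554 0.109 0.123]
top paddle_left 0.58 [0.463 0.206 0.136]
top paddle_left 0.28 [ 0.445 -0.511  0.   ]
top paddle_middle 0.86 [0.448 0.131 0.138]
top paddle_middle 0.62 [0.626 0.014 0.075]
top paddle_middle 0.48 [0.351 0.474 0.002]
top paddle_right 0.96 [0.431 0.06  0.14 ]
top lime_a 0.76 [0.682 0.288 0.027]
top lime_a 0.61 [0.622 0.015 0.076]
top lime_a 0.59 [0.654 0.164 0.074]
top clementine 0.65 [0.64  0.09  0.074]
top tray 0.57 [0.742 0.065 0.008]
top tray 0.32 [0.555 0.106 0.125]
scene rack 0.95 [ 0.598  0.095 -0.001]
scene axle 0.72 [0.557 0.102 0.12 ]
scene axle 0.59 [0.467 0.198 0.134]
scene paddle_left 0.9 [0.469 0.196 0.132]
scene paddle_middle 0.78 [0.447 0.122 0.134]
scene paddle_right 0.56 [0.432 0.056 0.137]
scene lime_a 0.92 [0.675 0.292 0.024]
scene lime_a 0.9 [0.739 0.363 0.027]
scene lime_a 0.78 [0.77  0.255 0.024]
scene clementine 0.73 [0.64  0.086 0.07 ]
scene tray 0.74 [ 0.609 -0.486 -0.001]
scene tray 0.72 [0.744 0.064 0.01 ]
scene tray 0.56 [0.622 0.013 0.077]
{'clock': 0.9, 'qpos': array([-1.43783228e+00,  4.79670478e-02,  9.92456030e-02,  1.62199250e+00,
        2.95582625e-06,  1.44299413e+00]), 'dq': array([-0.00117387,  0.0010012 , -0.00098143, -0.00061725,  0.00154771,
        0.0003987 ]), 'tau': array([-2.90394064e-04, -3.38638151e+01,  3.20158517e+01,  7.78135673e-04,
       -4.59212197e-05, -5.24999351e-07]), 'tool_pos': array([ 0.1353451 , -0.50726598,  0.25035161]), 'eef_rot': array([ 0.09193268, -0.70107584,  0.70113409, -0.09193492]), 'wrist_force': array([-0.30174253, -1.16019185,  0.05350037]), 'torque': array([ 0.01878029, -0.07601199, -0.02604836]), 'opening': 0.08530419426158405}
[[-0.966  0.     0.258]
 [-0.258 -0.    -0.966]
 [ 0.    -1.     0.   ]]
```

View pics/top0.png

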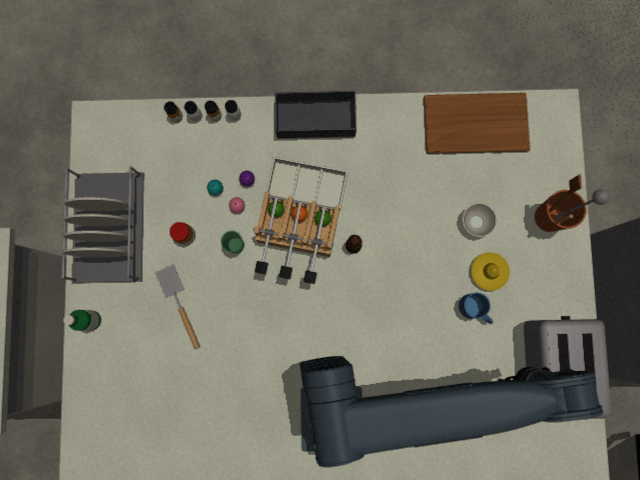

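View pics/scene0.png

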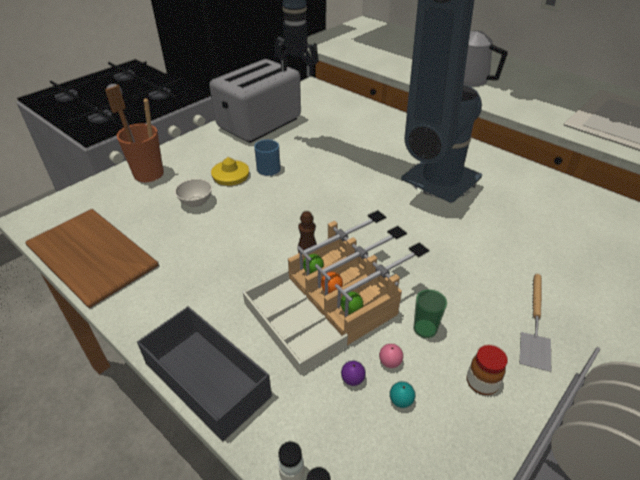

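The limes are in the left lane (px 278,208 in the top view) and the right lane (323,217). The clementine is in the middle (299,213), and the look-alikes are off the rack. The rack is yawed about -13°, with the right paddle near (0.432, 0.056, 0.136) and the left near (0.465, 0.202, 0.135). I'll go above the right paddle first, with the gripper shut.

```bash
python3 -m crank '[[[-0.43,0,-0.467],-2.65,255],[[-0.432,0,-0.467],-2.65,255],[[-0.432,0,-0.467],-2.65,255],[[-0.432,0,-0.467],-2.65,255],[[-0.432,0,-0.467],-2.65,255],[[-0.432,0,-0.467],-2.65,255],[[-0.432,0,-0.467],-2.65,255],[[-0.432,0,-0.467],-2.65,255],[[-0.432,0,-0.467],-2.65,255],[[-0.432,0,-0.467],-2.65,255],[[-0.432,0,-0.467],-2.65,255],[[-0.432,0,-0.467],-2.65,255],[[-0.432,0,-0.467],-2.65,255],[[-0.432,0,-0.467],-2.65,255],[[-0.432,0,-0.467],-2.65,255],[[-0.432,0,-0.467],-2.65,255],[[-0.432,0,-0.467],-2.65,255],[[-0.432,0,-0.467],-2.65,255],[[-0.432,0,-0.467],-2.65,255],[[-0.432,0,-0.467],-2.65,255]]' 20
python3 - <<'E'
from h import *
s=bot.state(); print(s["clock"],s["tool_pos"],s["qpos"].round(2),s["opening"]); print(R.from_quat(s["eef_rot"]).as_matrix().round(3))
E
```

```text
clock: 2.9
tool_pos: [0.4323, 0.0554, 0.2504]
eef_rot: [-0.702, 0.082, -0.082, 0.702]
wrist_force: [0.8, -0.2, -0.2]
opening: -0.0002
2.9 [0.43233178 0.05535736 0.25036798] [-0.03 -0.18 -0.12  1.63  0.    0.21] -0.0001640115641704726
[[ 0.973  0.     0.231]
 [-0.231  0.     0.973]
 [ 0.    -1.     0.   ]]
```

```bash
python3 -m crank '[[[0,0.04,0],0,255],[[0,0.085,0],0,255],[[0,0.085,0],0,255]]'
python3 - <<'E'
from h import *
im=snap("scene","s1.png")
cv2.imwrite("pics/s1c.png",cv2.resize(im[170:350,240:460,::-1],None,fx=3,fy=3))
spots("scene",["paddle_left","paddle_middle","paddle_right","axle"])
E
```

```text
clock: 3.2
tool_pos: [0.4243, 0.0555, 0.1553]
eef_rot: [0.703, -0.089, 0.075, -0.702]
wrist_force: [-0.8, 0.9, -1.3]
opening: 0.0002
scene paddle_left 0.8 [0.467 0.197 0.129]
scene paddle_right 0.95 [0.431 0.055 0.138]
scene paddle_right 0.52 [ 0.451 -0.514 -0.   ]
scene axle 0.6 [0.551 0.103 0.118]
```

View pics/s1c.png

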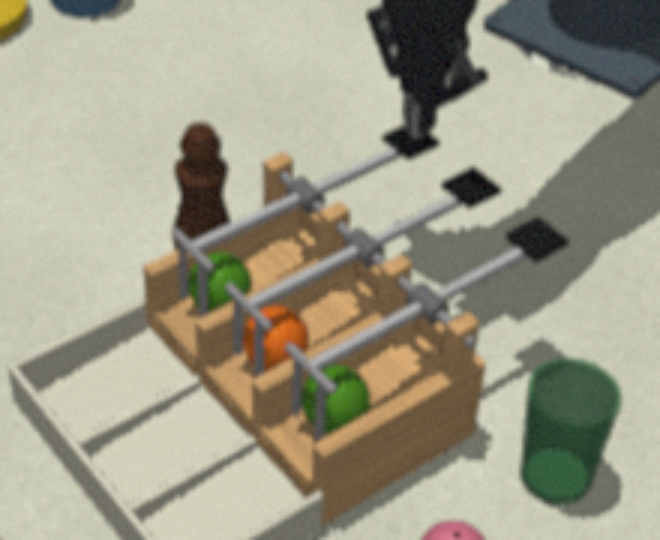

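The fingertips are centred over the right paddle (crop px 412,140), and the limes and clementine are still waiting. The arm hadn't quite settled when I read it, so I'll press gently.

```bash
python3 -m crank '[[[0,0,0],0,255],[[0,0.01,0],0,255],[[0,0.02,0],0,255],[[0,0.03,0],0,255],[[0,0.04,0],0,255],[[0,0.05,0],0,255],[[0,0.06,0],0,255],[[0,0.06,0],0,255],[[0,0.06,0],0,255],[[0,0.06,0],0,255],[[0,0.06,0],0,255],[[0,0.06,0],0,255]]'
python3 - <<'E'
from h import *
im=snap("scene","s2.png")
cv2.imwrite("pics/s2c.png",cv2.resize(im[170:370,240:460,::-1],None,fx=3,fy=3,))
spots("scene",["lime_a","paddle_right"]); print(bot.state()["tool_pos"],bot.state()["wrist_force"])
E
```

```text
clock: 4.65
tool_pos: [0.431, 0.0555, 0.1047]
eef_rot: [0.702, -0.082, 0.08, -0.702]
wrist_force: [-5.0, 0.7, 2.0]
opening: 0.0002
scene lime_a 0.92 [0.677 0.29  0.023]
scene lime_a 0.78 [ 0.76  -0.018  0.034]
scene lime_a 0.72 [0.667 0.08  0.062]
scene paddle_right 0.76 [0.439 0.055 0.086]
[0.43172408 0.05544605 0.10505033] [-4.34260934  0.32483295  2.40285602]
```

View pics/s2c.png

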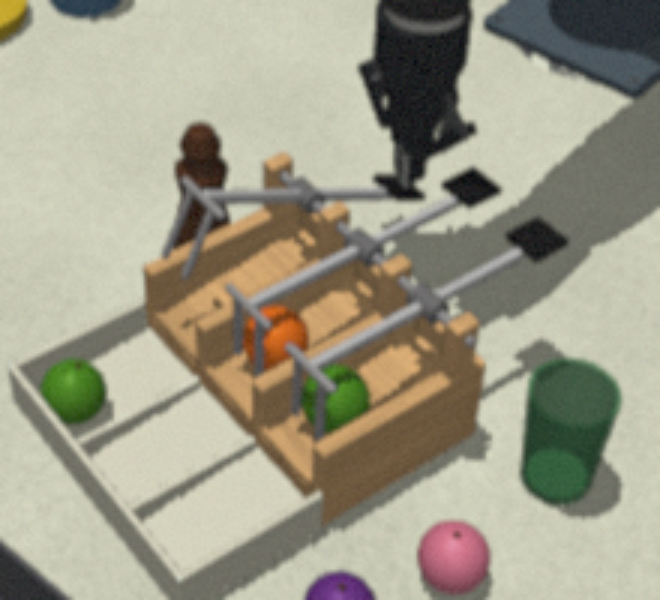

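The right lime rolled into its tray bay (crop px 73,390) and the clementine and left lime stayed put. Next I release the right paddle and shift 150 mm to the left one.

```bash
python3 -m crank '[[[0,-0.015,0],0,255],[[0,-0.03,0],0,255],[[0,-0.045,0],0,255],[[0,-0.06,0],0,255],[[0,-0.08,0],0,255],[[0,-0.1,0],0,255],[[0,-0.1,0.03],0,255],[[0,-0.1,0.07],0,255],[[0,-0.1,0.11],0,255],[[0,-0.1,0.15],0,255],[[0,-0.1,0.15],0,255],[[0,-0.1,0.15],0,255],[[0,-0.06,0.15],0,255],[[0,-0.06,0.15],0,255],[[0,-0.06,0.15],0,255]]'
python3 - <<'E'
from h import *
im=snap("scene","s3.png")
cv2.imwrite("pics/s3c.png",cv2.resize(im[170:370,240:460,::-1],None,fx=3,fy=3,))
spots("scene",["paddle_left","paddle_right"]); print(bot.state()["tool_pos"],bot.state()["wrist_force"])
E
```

```text
clock: 6.3
tool_pos: [0.4659, 0.2, 0.1646]
eef_rot: [0.703, -0.083, 0.081, -0.702]
wrist_force: [-0.8, 0.4, 0.8]
opening: -0.0001
scene paddle_left 0.6 [0.468 0.201 0.129]
scene paddle_right 0.7 [0.433 0.056 0.135]
scene paddle_right 0.26 [ 0.598  0.096 -0.001]
[0.46838993 0.20118565 0.16803458] [ 0.29470433  1.0307033  -0.13607948]
```

View pics/s3c.png

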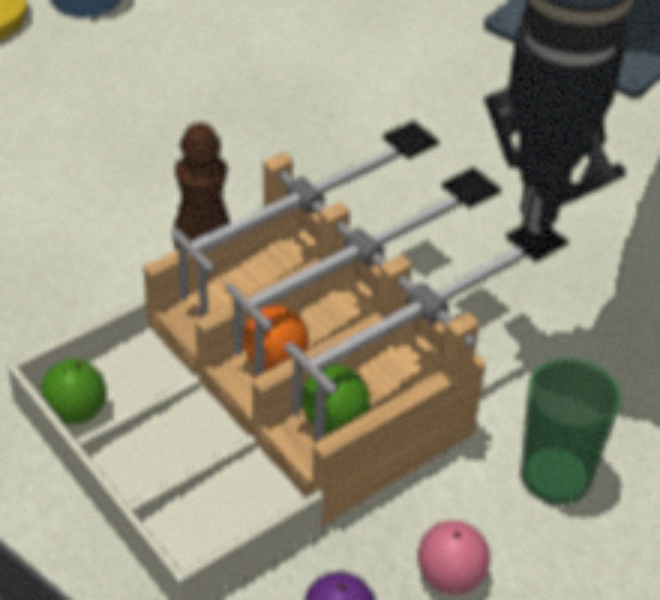

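The right lever is back up with its gate shut, and the fingertips are over the left paddle (crop px 537,238). Now I press it the same way.

```bash
python3 -m crank '[[[0,0,0],0,255],[[0,0.01,0],0,255],[[0,0.02,0],0,255],[[0,0.03,0],0,255],[[0,0.04,0],0,255],[[0,0.05,0],0,255],[[0,0.06,0],0,255],[[0,0.06,0],0,255],[[0,0.06,0],0,255],[[0,0.06,0],0,255],[[0,0.06,0],0,255],[[0,0.06,0],0,255]]'
python3 - <<'E'
from h import *
im=snap("scene","s4.png")
cv2.imwrite("pics/s4c.png",cv2.resize(im[170:370,240:460,::-1],None,fx=3,fy=3,))
print(bot.state()["tool_pos"],bot.state()["wrist_force"])
E
```

```text
clock: 7.65
tool_pos: [0.4652, 0.2013, 0.1047]
eef_rot: [0.703, -0.082, 0.08, -0.702]
wrist_force: [-4.5, 1.1, 2.2]
opening: 0.0001
[0.46545484 0.20131875 0.10477265] [-4.06292553  0.52671334  2.78421395]
```

View pics/s4c.png

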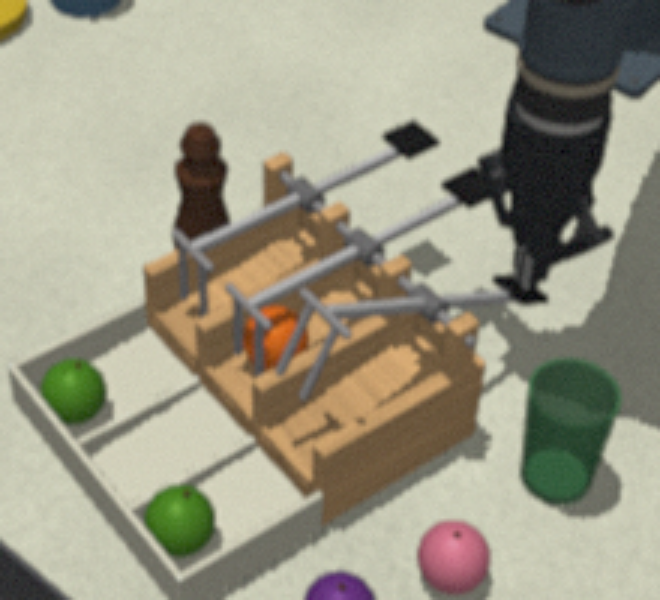

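Both limes are in the tray (crop px 73,390 and 180,520). I'll release and retreat upward.

```bash
python3 -m crank '[[[0,-0.015,0],0,255],[[0,-0.03,0],0,255],[[0,-0.045,0],0,255],[[0,-0.06,0],0,255],[[0,-0.09,0],0,255],[[0,-0.12,0],0,255],[[0,-0.15,0],0,255],[[0,-0.15,0],0,255],[[0,-0.15,0],0,255],[[0,-0.15,0],0,255],[[0,-0.15,0],0,255],[[0,-0.15,0],0,255]]'
python3 - <<'E'
from h import *
im=snap("scene","s5.png")
spots("scene",["paddle_left","paddle_middle","paddle_right","clementine","lime_a"]); print(bot.state()["tool_pos"],bot.state()["wrist_force"])
E
```

```text
clock: 8.9
tool_pos: [0.4661, 0.2012, 0.2539]
eef_rot: [0.703, -0.082, 0.081, -0.702]
wrist_force: [0.6, 0.9, -0.4]
opening: 0.0003
scene paddle_left 0.83 [0.468 0.196 0.13 ]
scene paddle_middle 0.69 [0.448 0.124 0.136]
scene paddle_right 0.97 [0.434 0.056 0.135]
scene clementine 0.85 [0.637 0.086 0.07 ]
scene clementine 0.69 [ 0.356  0.475 -0.001]
scene lime_a 0.88 [0.68  0.293 0.026]
scene lime_a 0.72 [0.738 0.363 0.027]
scene lime_a 0.64 [0.792 0.13  0.036]
[0.46659701 0.2013412  0.25514088] [-0.64901821  0.17691383 -0.13693856]
```

View pics/s5.png

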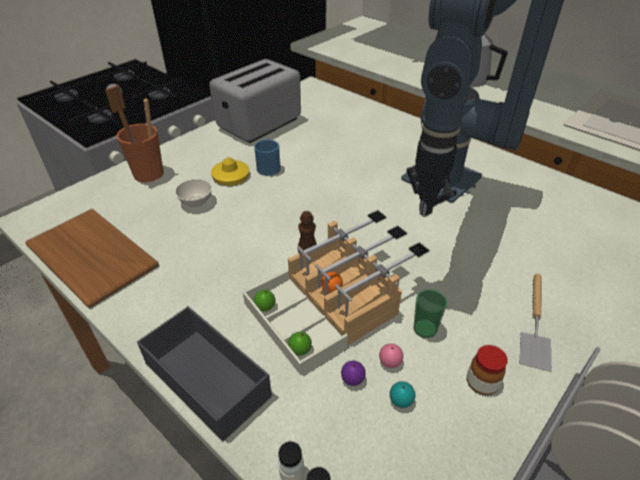

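The limes are in the tray (px 264,299 and 300,342), the clementine is in its lane (332,283), and all levers are up. Nothing else has moved.

```bash
python3 -c "from plant import bot; print(bot.job_done())"
```

```text
the job is handed in; nothing more can be done
None
```

The job is done and handed in at about 9 s of the 40 s allowed. I pressed the right paddle and then the left with the shut fingertips, and let each come back up. Both limes rolled into the white tray.

- **Last picture:** both limes were in the tray's outer bays and the clementine was still behind its shut middle gate. The bystanders and look-alikes looked unmoved.
- **Paddles:** all three measured at rest, z about 0.130 to 0.136 m against the given 0.135 m. The left read 5 mm low, about the same as before it was pressed.
- **Forces:** the readings while pressing were about 5 N, and about zero after I retreated.
- **Disagreements:** the networks gave some false hits, such as the look-alike balls reported as limes. I ruled these out from the pictures. Right after the first descent the arm read about 10 mm low because it had not settled, and it was back in place before I pressed.

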